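Lay the swage block down and seat it against the bench stop

TASK

Tip the tall wooden swage block over by pushing high on its grooved face, away from you, so that it comes to lie with its grooves up; do not pick it up. Then slide it along the bench until its end sits square against the plate of the green bench stop, lean on it steadily with about 12 N for a second to seat it (never hitting or pressing block or stop with more than 25 N), and back away, leaving it touching the plate and the other things where they are.

Things in the scene. Friction and masses are not known exactly. Their poses are not given: they have to be found in the camera images.
- swage_block: wooden forming block, 0.22 to 0.36 kg, 50 x 60 x 130 mm in its x, y, z, standing on its 50 x 60 mm foot; origin at the foot's centre, z from foot to top, x from grooved to plain face. The grooved face (-x side, towards the robot) has three 12 mm deep grooves across it, 22-36, 50-68 and 82-104 mm above the foot. Lying, it slides with 1 to 4 N (more if pressed down)
- block_center (a point): centre of the swage block (65 mm above its foot), same axes. Pushed on the strip above the top groove (105 to 130 mm above the foot) it tips over its far foot edge with under 1 N, the foot staying put; past about 21 degrees it falls by itself. Lying with grooves up, this point is 25 mm above the worktop and the x axis points down
- bench_stop: green steel stop fixed to the worktop, 150 mm wide (y), 46 mm high. Its rigid upright aluminium plate (150 mm wide, 3 to 45 mm above the worktop) faces the stop's -x. Screws set the plate face 0 to 36 mm to the -x side of the origin (on the worktop, mid-width), differently every time and NOT measured: find contact by feel. The face is perpendicular to the stop's x axis
- oil_bottle: bystander: yellowish squeeze bottle with a black nozzle, 42 mm wide, 126 mm high, standing; origin at the centre of its foot
- brass_pot: bystander: small brass pot with a lid, 30 mm wide, 44 mm high; origin at the centre of its foot
- wax_block: bystander: green wax block 30 x 50 x 24 mm; origin at the centre of its underside
- doming_block: bystander: steel doming cube with hollows, 46 mm; origin at the centre of its underside
- hammer: bystander: chasing hammer 248 mm long, lying on the bench to the right; origin at the middle of its underside
- plier: bystander: red-handled pliers 134 mm long, lying to the right; origin at the middle of its underside

How it is judged:
By the outcome, as a careful person would: the job done as asked, in the order asked, and still so for the second after the job is handed in, with the robot touching nothing.
It also fails if it takes over 70 s, if anything falls off the work surface, if the arm or the gripper's body presses on something with over 40 N, if the wrist force passes 120 N, or if a joint passes its speed limit or range.

ROBOT

A 6-joint arm with a two-finger parallel gripper is mounted at the origin on a cart in front of the work surface, level with it; the furniture and walls round the work are solid. World frame = base frame: x ahead of the robot, y to its left, z up, the work surface at z = 0. Lengths are in mm, angles in degrees, forces in N, time in s.
With the tool pointing down it reaches from about 300 to 775 mm from the base axis. Payload 14.6 kg.
Tool frame: the origin (TCP) lies at the centre of the arm's flange, where the gripper is bolted on; the fingertips stand 173 mm ahead of it and the grasp point (between the pads) lies 155 mm ahead of it (env.tcp_to_tips is the distance from the TCP to the fingertips, in mm); z points along the fingers, y is the line along which they close (so a half turn about z gives the same grasp; the last joint's range is limited). The gripper opens to 85 mm and grips with 20 to 120 N. Pads are 22 mm wide; open, the fingers measure 114 mm over their backs; the gripper's body (76 mm by 85 mm) begins 54 mm behind the grasp point. The pads swing forward as they close: fully open they stand 13 mm farther back than shut.
Start: joints at [-70.795, 17.183, 87.147, -0, 75.671, -3.816], TCP at [215.084, -506.191, 404.681] pointing down, gripper open.
Joint ranges: [-173.82, 173.82], [-45.26, 126.66], [13.44, 144.39], [-59.66, 239.66], [0, 175.72], [-146.38, 146.38]. Speed limits (degrees/s): [127.2, 127.2, 147.25, 180, 180, 180].

INTERFACE

Orientations are given as a 3x3 rotation matrix whose columns are the frame's x, y, z axes.
In Python, from rig import env gives the robot as it stands. The module is installed in compiled form; this text tells all that it offers.
- The arm moves only by the tool play_rows, never from a script. Its argument "commands" is one flat list of numbers, 5 for each row, row after row: the shift along the tool's x, y, z in m, then the turn about the tool's z in degrees, then the closure, from -1 (fully open) to 1 (shut). In form: [dx, dy, dz, spin, claw, dx, dy, dz, spin, claw, ...]. A call has 1 to 20 rows; each row is the pose to reach, as a shift and turn from the pose commanded when the call began, along the tool's axes at that moment; what a row does not reach only later rows make up. A row lasts 1/12 s, in which the tool goes at most 41.7 mm and 7.16 degrees, less where a joint would pass 70% of its speed; a pose out of reach is approached as far as the arm can. A call with a gripper value outside its range is refused whole. The fingers move at their own pace and stop on an object; "grip_force" is the grip in N (left out, the last holds). Time passes only in rows, so rows that repeat a pose let the fingers close. It gives the time, the measured TCP pose, the force, the opening and the grip force at its end, in the units of the state.
- env.get_obs(): the state, without advancing time (a new reading comes with each control period).
- env.get_image(name): name is "scene" or "side" or "wrist"; returns (picture, depth): 480x640x3 uint8, blue, green, red; 480x640 float32, mm along the optical axis (not along the pixel's ray), 0 where there is no reading.
- env.calibration(name): a dict with "K" (3x3 intrinsics, pixels), "xyz" and "orientation" of the camera in the world. Camera axes: x right, y down, z forward; pixel columns grow to the right and rows downward; lengths in mm; the calibration is good to about 2 mm. A picture is of the moment at which its call begins: read the wrist's pose just before it. calibration takes no time and is no camera call; for the wrist camera it gives the pose at the moment of the call.
- env.finish_job(): hands the job in; it is judged then, once.
The state is a dict: "t": time; "q": joint angles; "joint_vel": joint speeds; "tau": joint torques, N m; "eef_pos": TCP position; "tool_rot": TCP orientation; "contact_force": force on the tool from outside, world axes, zero at the start; "ft_torque": the same for the moment, N m; "finger_gap": opening from 0.0 (shut) to 1.0 (fully open); "gripper_force": force on a finger pad.
Only numpy, scipy, OpenCV 4.12 (cv2) and the standard library are available. Lean on these libraries where they do the work, as an engineer would, in place of code of your own. Each camera call takes 0.05 s, during which the arm holds its last target. There are 200 camera calls.

## Working session

There is one attempt and no reset: what is moved stays moved. The work goes in short steps, Python scripts to look and compute and a tool call to move; the robot and the scene stay as the last step left them, time stands still between calls to the robot, and variables do not carry over. Pictures are saved under pics/ and viewed, at most 10 in all, crops included, and the job is handed in when it is done.

Besides the shell and the picture viewer there is one more tool, called after "Emit:" as a command line: name --argument value ..., lists and objects as JSON in quotes. play_rows: Moves the arm, as the interface text tells. Its arguments: {"type":"object","properties":{"commands":{"type":"array","items":{"type":"number"}},"grip_force":{"type":"number"}},"required":["commands"]}

```bash
mkdir -p pics
python3 - <<'E'
from rig import env
import cv2,numpy as np
o=env.get_obs();print(o['t'],o['eef_pos'],o['tool_rot'],o['contact_force'],env.tcp_to_tips)
for n in("scene","side"):
    im,d=env.get_image(n);cv2.imwrite(f"pics/{n}0.png",im);np.savez(f"pics/{n}0.npz",im=im,d=d)
    c=env.calibration(n);print(n,c)
E
```

```text
0.0 [ 215.08781417 -506.16159381  404.10877827] [[ 9.20338635e-01  3.91122302e-01 -3.77579825e-04]
 [ 3.91122473e-01 -9.20337953e-01  1.12432368e-03]
 [ 9.22470220e-05 -1.18243847e-03 -9.99999297e-01]] [ 0.1546102  0.6779483 -0.0292966] 173.4
scene {'K': array([[511.89727123,   0.        , 321.94832748],
       [  0.        , 511.89727123, 241.04767576],
       [  0.        ,   0.        ,   1.        ]]), 'xyz': array([ 155.83746427, -796.87584541,  997.36603372]), 'orientation': array([[ 0.90499473, -0.28898648,  0.31220402],
       [-0.42521624, -0.637322  ,  0.64265996],
       [ 0.01325445, -0.7143581 , -0.69965479]])}
side {'K': array([[458.81974443,   0.        , 327.96301133],
       [  0.        , 458.81974443, 239.62720108],
       [  0.        ,   0.        ,   1.        ]]), 'xyz': array([ 284.86696249, -698.78499892,  842.48516436]), 'orientation': array([[ 0.92465749, -0.25649734,  0.2814563 ],
       [-0.38059623, -0.64666122,  0.66104143],
       [ 0.0124515 , -0.71835812, -0.69556206]])}
```

View pics/scene0.png

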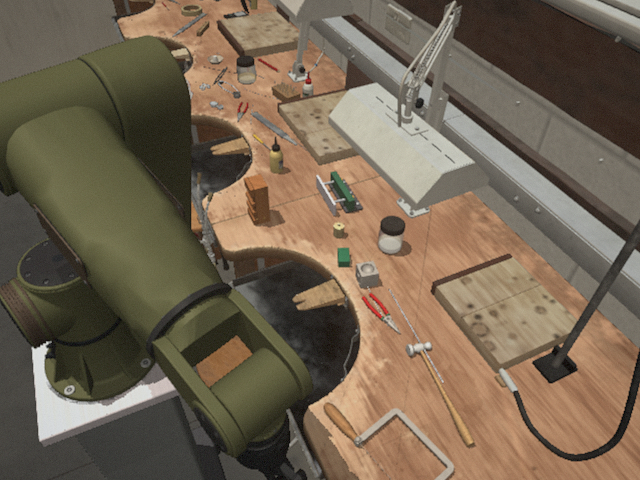

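View pics/side0.png

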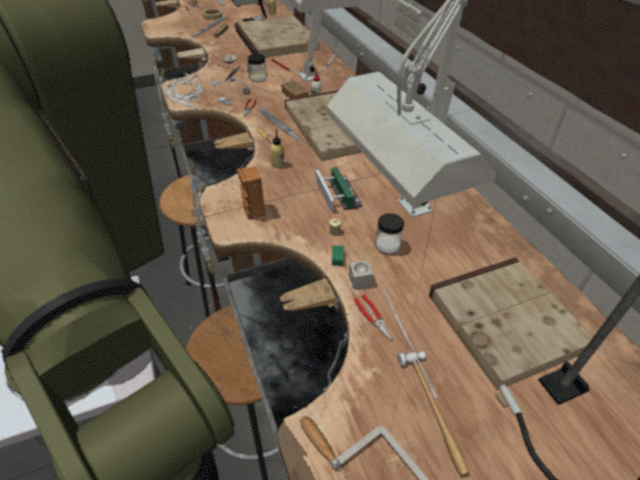

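```bash
cat > h.py <<'E'
import numpy as np
from rig import env
def cloud(d,c):
    v,u=np.mgrid[:480,:640];K=c['K']
    p=np.stack([(u-K[0,2])/K[0,0]*d,(v-K[1,2])/K[1,1]*d,d],-1)
    P=p@np.array(c['orientation']).T+c['xyz'];P[d==0]=np.nan
    return P
E
python3 - <<'E'
from h import *
import cv2
z=np.load('pics/side0.npz');im,d=z['im'],z['d'];P=cloud(d,env.calibration('side'))
# floor check
for u,v in[(300,210),(250,240),(290,170)]:print(P[v,u].round(1))
X=np.arange(350,800,1.);
# top-down orthographic map coloured, z shown
c=im[130:290,220:400];cv2.imwrite('pics/c1.png',cv2.resize(c,(720,640))[:600])
def mask(r,zl):
    u0,u1,v0,v1=r;m=np.zeros((480,640),bool);m[v0:v1,u0:u1]=1
    return m&(P[...,2]>zl[0])&(P[...,2]<zl[1])
for n,r,zl in[('blocktop',(230,275,160,225),(122,140)),('block all',(230,275,160,225),(8,140)),('stop',(310,365,160,215),(38,60)),('bottle',(265,290,125,172),(20,140)),('pot',(325,345,215,240),(15,60)),('wax',(328,350,243,268),(15,40)),('dome',(346,376,260,290),(35,60))]:
    q=P[mask(r,zl)];print(n,len(q),np.nanmin(q,0).round(),np.nanmax(q,0).round(),np.nanmedian(q,0).round())
    rr=cv2.minAreaRect(q[:,:2].astype(np.float32));print('   ',rr)
E
```

```text
[597.7 241.1   1.1]
[435.2 179.2  -2.9]
[6.345e+02 4.347e+02 1.000e-01]
blocktop 309 [449. 253. 122.] [501. 314. 134.] [473. 279. 130.]
    ((474.6285705566406, 283.7494201660156), (61.349098205566406, 50.70058059692383), 88.5568618774414)
block all 1043 [448. 251.   8.] [594. 483. 134.] [472. 259.  84.]
    ((513.8328857421875, 370.194580078125), (264.99053955078125, 67.16642761230469), 65.29529571533203)
stop 379 [673. 192.  38.] [752. 346.  50.] [728. 261.  45.]
    ((714.937255859375, 268.1203308105469), (150.53414916992188, 74.84754180908203), 85.19319152832031)
bottle 315 [585. 451.  21.] [626. 490. 124.] [604. 465.  62.]
    ((603.2064819335938, 470.86138916015625), (31.701736450195312, 40.76959991455078), 59.06706619262695)
pot 136 [637. 107.  15.] [667. 140.  48.] [649. 118.  36.]
    ((651.795166015625, 124.35223388671875), (33.51286697387695, 26.81663703918457), 69.08438110351562)
wax 203 [597. -37.  15.] [641.  58.  38.] [618.  25.  24.]
    ((614.8630981445312, 11.439315795898438), (91.52690124511719, 35.67178726196289), 77.6095962524414)
dome 319 [614. -87.  35.] [668. -32.  50.] [642. -59.  45.]
    ((641.4500122070312, -59.03994369506836), (49.34037399291992, 47.36637496948242), 79.239013671875)
```

View pics/c1.png

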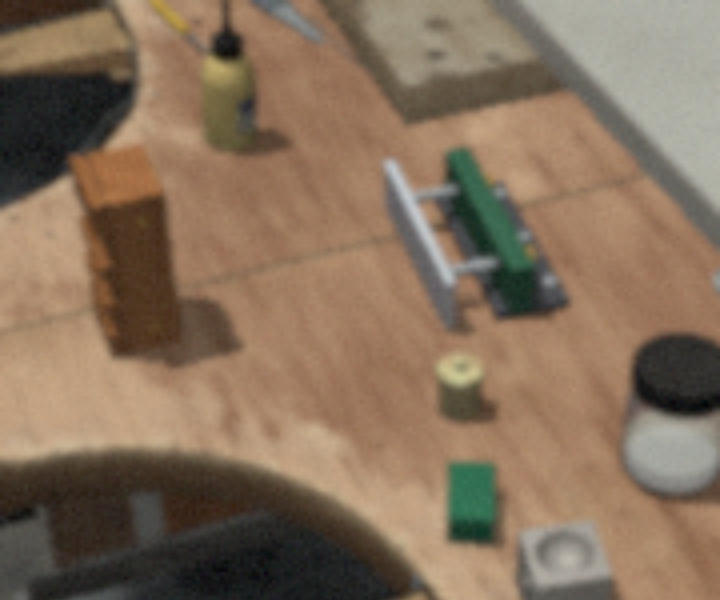

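Run:
```python
from h import *
import cv2
for n in('side','scene'):
    z=np.load(f'pics/{n}0.npz');im,d=z['im'],z['d'];P=cloud(d,env.calibration(n))
    q=P[(np.nan_to_num(P[...,2])>12)&(P[...,2]<42)&(P[...,0]>655)&(P[...,0]<705)&(P[...,1]>185)&(P[...,1]<360)]
    # front plate: robust line x=a+b*y
    A=np.c_[np.ones(len(q)),q[:,1]-270];x=q[:,0];w=np.ones(len(x),bool)
    for _ in range(8):
        s=np.linalg.lstsq(A[w],x[w],rcond=None)[0];w=abs(x-A@s)<4
    print(n,'plate x at y270',s[0],'yaw',-np.degrees(np.arctan(s[1])),w.sum(),len(x),q[w][:,1].min(),q[w][:,1].max())
    g=P[(im[...,1]>im[...,2]*1.3)&(im[...,1]>im[...,0]*1.1)&(np.nan_to_num(P[...,2])>38)&(P[...,0]>690)&(P[...,0]<770)&(P[...,1]>185)&(P[...,1]<360)]
    l=cv2.fitLine(g[:,:2].astype(np.float32),cv2.DIST_HUBER,0,.01,.01).ravel();print('green',len(g),l,np.degrees(np.arctan2(l[1],l[0])),g.min(0),g.max(0))
    b=P[(np.nan_to_num(P[...,2])>124)&(P[...,2]<136)&(P[...,0]>430)&(P[...,0]<520)&(P[...,1]>240)&(P[...,1]<330)]
    print('top',len(b),np.median(b[:,2]),cv2.minAreaRect(b[:,:2].astype(np.float32)))
    # -y side face of block: line y=a+b x
    f=P[(np.nan_to_num(P[...,2])>10)&(P[...,2]<115)&(P[...,0]>462)&(P[...,0]<497)&(P[...,1]>235)&(P[...,1]<270)]
    print('side face',len(f),np.polyfit(f[:,0]-475,f[:,1],1))
```

```text
side plate x at y270 679.0247407128362 yaw -4.194339646984869 143 176 195.3626172773794 340.2106202962707
green 223 [8.1209138e-02 9.9669707e-01 7.3205145e+02 2.5794919e+02] 85.34193 [719.1041903  191.7215741   38.16780347] [747.17404687 335.45655105  50.48668614]
top 293 129.93606226466852 ((474.5952453613281, 284.12567138671875), (60.70496368408203, 50.621253967285156), 88.34197998046875)
side face 396 [-3.87213690e-02  2.57070158e+02]
scene plate x at y270 677.8803887773151 yaw -4.505227788295311 155 190 193.5194433657182 343.78745513297804
green 187 [8.1699245e-02 9.9665701e-01 7.3245447e+02 2.5988919e+02] 85.31375 [718.49254679 191.76355238  40.68522254] [746.89670667 339.14782009  51.72943383]
top 287 130.42618211819558 ((472.9403991699219, 283.40850830078125), (65.698974609375, 50.531036376953125), 88.7310791015625)
side face 344 [-7.52391008e-03  2.54373687e+02]
```

```bash
cat >> h.py <<'E'
def shift(target,pos=None):
    o=env.get_obs();R=np.array(o['tool_rot']);p=o['eef_pos'] if pos is None else pos
    return ((np.array(target)-p)@R).round(1)
def stat():
    o=env.get_obs();R=o['tool_rot'];print('t',round(o['t'],2),'pos',np.round(o['eef_pos'],1),'yaw',np.degrees(np.arctan2(R[1][0],R[0][0])).round(2),'F',np.round(o['contact_force'],1),'gap',round(o['finger_gap'],3),'zax',np.round(R,3)[:,2])
E
python3 -c "
from h import *
stat();p=[215.084,-506.191,404.681];print(shift([400,-150,404],p),shift([403,284,404],p))"
```

```text
t 0.1 pos [ 215.1 -506.2  404.2] yaw 23.02 F [ 0.6  0.1 -1.4] gap 1.001 zax [-0.     0.001 -1.   ]
[ 309.5 -255.5    1. ] [ 482.  -653.8    1.4]
```

Emit:
play_rows --commands '[0.31, -0.255, 0, 12, 0.4, 0.31, -0.255, 0, 24.6, 0.4, 0.31, -0.255, 0, 24.6, 0.4, 0.31, -0.255, 0, 24.6, 0.4, 0.31, -0.255, 0, 24.6, 0.4, 0.31, -0.255, 0, 24.6, 0.4, 0.31, -0.255, 0, 24.6, 0.4, 0.31, -0.255, 0, 24.6, 0.4, 0.31, -0.255, 0, 24.6, 0.4, 0.482, -0.654, 0, 24.6, 0.4, 0.482, -0.654, 0, 24.6, 0.4, 0.482, -0.654, 0, 24.6, 0.4, 0.482, -0.654, 0, 24.6, 0.4, 0.482, -0.654, 0, 24.6, 0.4, 0.482, -0.654, 0, 24.6, 0.4, 0.482, -0.654, 0, 24.6, 0.4, 0.482, -0.654, 0, 24.6, 0.4, 0.482, -0.654, 0, 24.6, 0.4, 0.482, -0.654, 0, 24.6, 0.4, 0.482, -0.654, 0, 24.6, 0.4]'

```text
t: 1.77
eef_pos: [402.2, 283.2, 404.5]
tool_rot: [[1.0, -0.027, -0.0], [-0.027, -1.0, -0.0], [-0.0, 0.0, -1.0]]
contact_force: [1.8, -1.3, 0.2]
finger_gap: 0.302
gripper_force: 0.0
```

```bash
python3 -c "
from h import *
stat();print(shift([403,284,292]))"
```

```text
t 1.77 pos [402.2 283.2 404.5] yaw -1.56 F [ 1.8 -1.3  0.2] gap 0.302 zax [-0. -0. -1.]
[  0.8  -0.8 112.5]
```

Emit:
play_rows --commands '[0, 0, 0.04, 0, 0.4, 0, 0, 0.08, 0, 0.4, 0, 0, 0.1, 0, 0.4, 0, 0, 0.112, 0, 0.4, 0, 0, 0.112, 0, 0.4, 0, 0, 0.112, 0, 0.4]'

```text
t: 2.27
eef_pos: [402.9, 281.0, 292.6]
tool_rot: [[1.0, -0.028, -0.001], [-0.028, -1.0, -0.001], [-0.001, 0.001, -1.0]]
contact_force: [-0.4, 0.8, 0.6]
finger_gap: 0.301
gripper_force: 0.0
```

Run:
```python
from h import *
import cv2
stat()
im,d=env.get_image('side');c=env.calibration('side');P=cloud(d,c)
cv2.imwrite('pics/s1.png',cv2.resize(im[80:240,150:370],(770,560)))
q=P[(np.nan_to_num(P[...,2])>60)&(P[...,2]<320)&(abs(P[...,0]-403)<42)&(abs(P[...,1]-284)<60)]
for z in range(90,180,5):
    s=q[(q[:,2]>z)&(q[:,2]<z+5)]
    if len(s):print(z,len(s),s.min(0).round(),s.max(0).round())
```

```text
t 2.27 pos [402.9 281.  292.6] yaw -1.58 F [-0.4  0.8  0.6] gap 0.301 zax [-0.001 -0.001 -1.   ]
115 2 [394. 264. 118.] [396. 268. 120.]
120 8 [393. 260. 121.] [411. 296. 124.]
125 12 [391. 257. 126.] [412. 297. 129.]
130 18 [391. 253. 130.] [413. 267. 135.]
135 12 [392. 255. 135.] [411. 296. 140.]
140 17 [391. 252. 141.] [412. 265. 145.]
145 21 [391. 254. 145.] [413. 297. 150.]
150 3 [392. 257. 152.] [407. 295. 153.]
155 2 [396. 252. 156.] [404. 253. 157.]
160 1 [390. 264. 165.] [390. 264. 165.]
165 11 [389. 238. 167.] [412. 257. 170.]
170 19 [388. 235. 170.] [412. 270. 175.]
175 16 [389. 232. 175.] [412. 297. 180.]
```

View pics/s1.png

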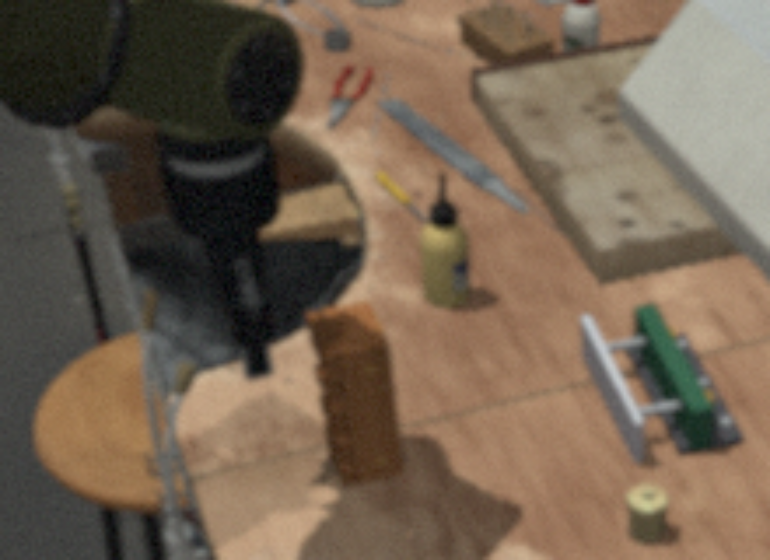

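Emit:
play_rows --commands '[0.015, -0.003, 0.0065, 0, 0.4, 0.028, -0.003, 0.0065, 0, 0.4, 0.031, -0.003, 0.0065, 0, 0.4, 0.033, -0.003, 0.0065, 0, 0.4, 0.035, -0.003, 0.0065, 0, 0.4, 0.038, -0.003, 0.006, 0, 0.4, 0.041, -0.003, 0.005, 0, 0.4, 0.044, -0.003, 0.004, 0, 0.4, 0.047, -0.003, 0.0035, 0, 0.4, 0.05, -0.003, 0.0025, 0, 0.4, 0.053, -0.003, 0.002, 0, 0.4, 0.056, -0.003, 0.001, 0, 0.4, 0.059, -0.003, 0, 0, 0.4, 0.062, -0.003, -0.001, 0, 0.4, 0.065, -0.003, -0.002, 0, 0.4, 0.068, -0.003, -0.003, 0, 0.4]'

```text
t: 3.65
eef_pos: [471.2, 282.1, 295.7]
tool_rot: [[1.0, -0.028, -0.0], [-0.028, -1.0, -0.0], [-0.0, 0.0, -1.0]]
contact_force: [-0.3, -0.3, -0.3]
finger_gap: 0.301
gripper_force: 0.0
```

Run:
```python
from h import *
import cv2
stat()
im,d=env.get_image('side');P=cloud(d,env.calibration('side'))
cv2.imwrite('pics/s2.png',cv2.resize(im[120:240,200:370],(680,480)))
```

```text
t 3.65 pos [471.2 282.1 295.7] yaw -1.58 F [-0.3 -0.3 -0.3] gap 0.301 zax [-0. -0. -1.]
```

View pics/s2.png

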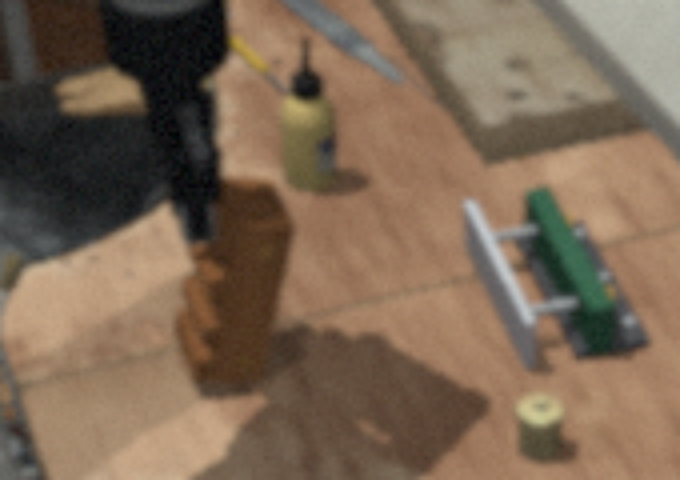

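The block is tilting as planned (about 15°), foot edge in place near crop (240,390), fingers on the top strip at (205,235). Continuing.

Emit:
play_rows --commands '[0.003, 0, -0.001, 0, 0.4, 0.006, 0, -0.002, 0, 0.4, 0.009, 0, -0.003, 0, 0.4, 0.012, 0, -0.003, 0, 0.4, 0.015, 0, -0.004, 0, 0.4, 0.018, 0, -0.005, 0, 0.4, 0.021, 0, -0.006, 0, 0.4, 0.024, 0, -0.007, 0, 0.4, 0.024, 0, -0.007, 0, 0.4, 0.024, 0, -0.007, 0, 0.4, 0.024, 0, -0.007, 0, 0.4, 0.024, 0, -0.007, 0, 0.4]'

```text
t: 4.7
eef_pos: [494.7, 281.5, 302.6]
tool_rot: [[1.0, -0.027, -0.0], [-0.027, -1.0, -0.0], [-0.0, 0.0, -1.0]]
contact_force: [-0.9, -0.3, -0.4]
finger_gap: 0.304
gripper_force: 0.0
```

Run:
```python
from h import *
import cv2
stat()
im,d=env.get_image('side');P=cloud(d,env.calibration('side'))
cv2.imwrite('pics/s3.png',cv2.resize(im[120:240,200:370],(680,480)))
q=P[(np.nan_to_num(P[...,2])>42)&(P[...,2]<58)&(P[...,0]>480)&(P[...,0]<660)&(P[...,1]>230)&(P[...,1]<340)]
print(len(q),cv2.minAreaRect(q[:,:2].astype(np.float32)),q.min(0),q.max(0))
```

```text
t 4.7 pos [494.7 281.5 302.6] yaw -1.57 F [-0.9 -0.3 -0.4] gap 0.304 zax [-0. -0. -1.]
445 ((567.0706176757812, 282.8968811035156), (64.72760009765625, 130.2825164794922), 86.99224090576172) [501.59265019 248.82752904  42.15197853] [632.57507929 316.44847529  54.50076127]
```

View pics/s3.png

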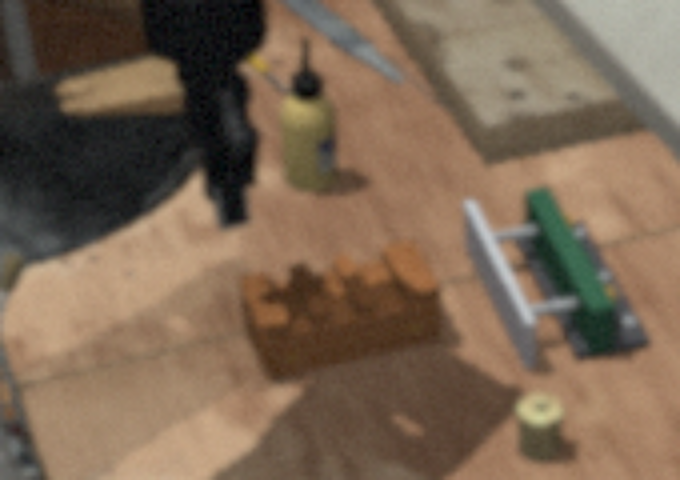

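Emit:
play_rows --commands '[-0.0245, -0.009, 0, 3, 0.4, -0.0245, -0.009, 0.02, 3, 0.4, -0.0245, -0.009, 0.055, 3, 0.4, -0.0245, -0.009, 0.085, 3, 0.4, -0.0245, -0.009, 0.105, 3, 0.4, -0.0245, -0.009, 0.115, 3, 0.4, -0.0245, -0.009, 0.115, 3, 0.4, -0.0245, -0.009, 0.115, 3, 0.4, -0.0245, -0.009, 0.115, 3, 0.4]'

```text
t: 5.5
eef_pos: [471.1, 291.4, 189.2]
tool_rot: [[0.997, -0.08, 0.002], [-0.08, -0.997, 0.001], [0.002, -0.001, -1.0]]
contact_force: [1.1, -0.7, 1.0]
finger_gap: 0.301
gripper_force: 0.0
```

Run:
```python
from h import *
stat()
```

```text
t 5.5 pos [471.1 291.4 189.2] yaw -4.58 F [ 1.1 -0.7  1. ] gap 0.301 zax [ 0.002  0.001 -1.   ]
```

Emit:
play_rows --commands '[0.008, 0, 0, 0, 0.4, 0.014, 0, 0, 0, 0.4, 0.016, 0, 0, 0, 0.4, 0.018, 0, 0, 0, 0.4, 0.02, 0, 0, 0, 0.4, 0.022, 0, 0, 0, 0.4, 0.025, 0, 0, 0, 0.4, 0.028, 0, 0, 0, 0.4, 0.031, 0, 0, 0, 0.4, 0.034, 0, 0, 0, 0.4, 0.037, 0, 0, 0, 0.4, 0.04, 0, 0, 0, 0.4, 0.043, 0, 0, 0, 0.4, 0.046, 0, 0, 0, 0.4, 0.049, 0, 0, 0, 0.4, 0.051, 0, 0, 0, 0.4, 0.053, 0, 0, 0, 0.4, 0.054, 0, 0, 0, 0.4, 0.055, 0, 0, 0, 0.4]'

```text
t: 7.08
eef_pos: [525.5, 286.7, 187.7]
tool_rot: [[0.997, -0.08, -0.0], [-0.08, -0.997, -0.0], [-0.0, 0.0, -1.0]]
contact_force: [-2.7, 0.5, 2.0]
finger_gap: 0.3
gripper_force: 1.3
```

Run:
```python
from h import *
import cv2
stat()
im,d=env.get_image('side');P=cloud(d,env.calibration('side'))
cv2.imwrite('pics/s4.png',cv2.resize(im[120:240,200:370],(680,480)))
stat()
```

```text
t 7.08 pos [525.5 286.7 187.7] yaw -4.58 F [-2.7  0.5  2. ] gap 0.3 zax [-0. -0. -1.]
t 7.13 pos [525.7 286.7 187.6] yaw -4.58 F [0.1 1.  0.7] gap 0.302 zax [ 0.  0. -1.]
```

View pics/s4.png

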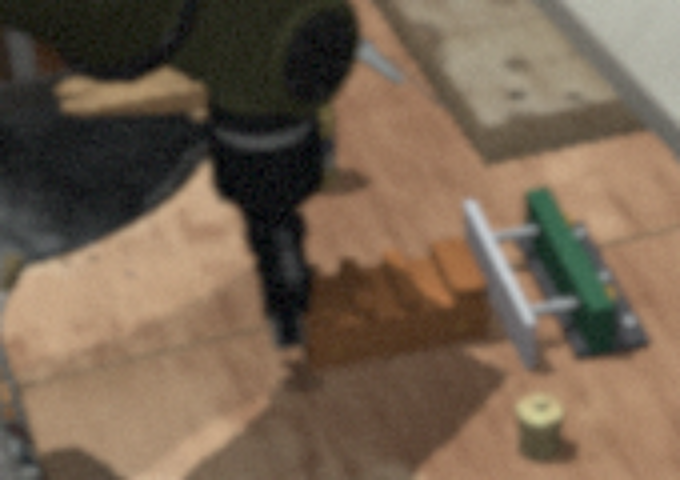

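Emit:
play_rows --commands '[0.001, 0, 0, 0, 0.4, 0.002, 0, 0, 0, 0.4, 0.003, 0, 0, 0, 0.4, 0.004, 0, 0, 0, 0.4, 0.005, 0, 0, 0, 0.4, 0.0055, 0, 0, 0, 0.4, 0.006, 0, 0, 0, 0.4, 0.0065, 0, 0, 0, 0.4, 0.007, 0, 0, 0, 0.4, 0.0075, 0, 0, 0, 0.4, 0.008, 0, 0, 0, 0.4]'

```text
t: 8.05
eef_pos: [533.5, 286.1, 187.7]
tool_rot: [[0.997, -0.08, 0.0], [-0.08, -0.997, 0.0], [0.0, -0.0, -1.0]]
contact_force: [-1.4, -0.0, 0.3]
finger_gap: 0.297
gripper_force: 0.6
```

Emit:
play_rows --commands '[0.0005, 0, 0, 0, 0.4, 0.001, 0, 0, 0, 0.4, 0.0015, 0, 0, 0, 0.4, 0.002, 0, 0, 0, 0.4]'

```text
t: 8.38
eef_pos: [535.5, 285.9, 187.7]
tool_rot: [[0.997, -0.08, -0.0], [-0.08, -0.997, 0.0], [-0.0, -0.0, -1.0]]
contact_force: [-0.8, 0.4, 0.1]
finger_gap: 0.298
gripper_force: 0.5
```

Emit:
play_rows --commands '[0.0005, 0, 0, 0, 0.4, 0.001, 0, 0, 0, 0.4, 0.0015, 0, 0, 0, 0.4]'

```text
t: 8.63
eef_pos: [537.0, 285.8, 187.7]
tool_rot: [[0.997, -0.08, -0.0], [-0.08, -0.997, 0.0], [-0.0, -0.0, -1.0]]
contact_force: [0.2, 0.5, -1.0]
finger_gap: 0.301
gripper_force: 0.6
```

Run:
```python
from h import *
stat()
```

```text
t 8.63 pos [537.  285.8 187.7] yaw -4.58 F [ 0.2  0.5 -1. ] gap 0.301 zax [-0.  0. -1.]
```

Emit:
play_rows --commands '[0.0005, 0, 0, 0, 0.4, 0.001, 0, 0, 0, 0.4]'

```text
t: 8.8
eef_pos: [538.0, 285.8, 187.7]
tool_rot: [[0.997, -0.08, 0.0], [-0.08, -0.997, 0.0], [0.0, -0.0, -1.0]]
contact_force: [-1.6, 0.7, -1.2]
finger_gap: 0.297
gripper_force: 0.5
```

Emit:
play_rows --commands '[0.0005, 0, 0, 0, 0.4, 0.001, 0, 0, 0, 0.4]'

```text
t: 8.97
eef_pos: [539.0, 285.7, 187.7]
tool_rot: [[0.997, -0.08, 0.0], [-0.08, -0.997, 0.0], [0.0, -0.0, -1.0]]
contact_force: [-1.2, 0.6, -1.1]
finger_gap: 0.302
gripper_force: 0.5
```

Emit:
play_rows --commands '[0.0005, 0, 0, 0, 0.4]'

```text
t: 9.05
eef_pos: [539.3, 285.7, 187.7]
tool_rot: [[0.997, -0.08, -0.001], [-0.08, -0.997, -0.0], [-0.001, 0.0, -1.0]]
contact_force: [-7.5, 0.9, 3.9]
finger_gap: 0.3
gripper_force: 3.5
```

Emit:
play_rows --commands '[0, 0, 0, 0, 0.4]'

```text
t: 9.13
eef_pos: [539.3, 285.7, 187.7]
tool_rot: [[0.997, -0.08, -0.001], [-0.08, -0.997, -0.0], [-0.001, 0.0, -1.0]]
contact_force: [-3.0, -0.1, 1.9]
finger_gap: 0.303
gripper_force: 1.8
```

Emit:
play_rows --commands '[0.0002, 0, 0, 0, 0.4, 0.0002, 0, 0, 0, 0.4]'

```text
t: 9.3
eef_pos: [539.4, 285.7, 187.7]
tool_rot: [[0.997, -0.08, -0.001], [-0.08, -0.997, -0.0], [-0.001, 0.0, -1.0]]
contact_force: [-4.7, 0.5, 2.1]
finger_gap: 0.297
gripper_force: 2.8
```

Emit:
play_rows --commands '[0.0002, 0, 0, 0, 0.4, 0.0002, 0, 0, 0, 0.4]'

```text
t: 9.47
eef_pos: [539.5, 285.7, 187.7]
tool_rot: [[0.997, -0.08, -0.001], [-0.08, -0.997, -0.0], [-0.001, 0.0, -1.0]]
contact_force: [-8.0, 0.6, 3.1]
finger_gap: 0.297
gripper_force: 3.7
```

Emit:
play_rows --commands '[0.0001, 0, 0, 0, 0.4, 0.0002, 0, 0, 0, 0.4, 0.0003, 0, 0, 0, 0.4, 0.0003, 0, 0, 0, 0.4]'

```text
t: 9.8
eef_pos: [539.6, 285.7, 187.7]
tool_rot: [[0.997, -0.08, -0.002], [-0.08, -0.997, -0.0], [-0.002, 0.001, -1.0]]
contact_force: [-10.7, 0.1, 3.9]
finger_gap: 0.302
gripper_force: 5.0
```

Emit:
play_rows --commands '[0, 0, 0, 0, 0.4]'

```text
t: 9.88
eef_pos: [539.6, 285.7, 187.7]
tool_rot: [[0.997, -0.08, -0.002], [-0.08, -0.997, -0.0], [-0.002, 0.001, -1.0]]
contact_force: [-9.8, -0.6, 4.9]
finger_gap: 0.298
gripper_force: 5.0
```

Emit:
play_rows --commands '[0.0001, 0, 0, 0, 0.4, 0.0002, 0, 0, 0, 0.4, 0.0002, 0, 0, 0, 0.4]'

```text
t: 10.13
eef_pos: [539.7, 285.8, 187.7]
tool_rot: [[0.997, -0.08, -0.002], [-0.08, -0.997, -0.0], [-0.002, 0.001, -1.0]]
contact_force: [-11.8, -0.3, 6.7]
finger_gap: 0.3
gripper_force: 5.9
```

Emit:
play_rows --commands '[0, 0, 0, 0, 0.4, 0, 0, 0, 0, 0.4, 0, 0, 0, 0, 0.4, 0, 0, 0, 0, 0.4]'

```text
t: 10.47
eef_pos: [539.6, 285.8, 187.7]
tool_rot: [[0.997, -0.08, -0.002], [-0.08, -0.997, -0.0], [-0.002, 0.001, -1.0]]
contact_force: [-12.5, -0.1, 5.6]
finger_gap: 0.303
gripper_force: 5.9
```

Emit:
play_rows --commands '[0, 0, 0, 0, 0.4, 0, 0, 0, 0, 0.4, 0, 0, 0, 0, 0.4, 0, 0, 0, 0, 0.4]'

```text
t: 10.8
eef_pos: [539.7, 285.8, 187.7]
tool_rot: [[0.997, -0.08, -0.002], [-0.08, -0.997, -0.0], [-0.002, 0.001, -1.0]]
contact_force: [-12.6, -0.4, 5.4]
finger_gap: 0.302
gripper_force: 5.9
```

Emit:
play_rows --commands '[0, 0, 0, 0, 0.4, 0, 0, 0, 0, 0.4, 0, 0, 0, 0, 0.4, 0, 0, 0, 0, 0.4, 0, 0, 0, 0, 0.4, 0, 0, 0, 0, 0.4]'

```text
t: 11.3
eef_pos: [539.7, 285.8, 187.7]
tool_rot: [[0.997, -0.08, -0.002], [-0.08, -0.997, -0.0], [-0.002, 0.001, -1.0]]
contact_force: [-11.1, -0.7, 6.3]
finger_gap: 0.297
gripper_force: 5.9
```

Emit:
play_rows --commands '[-0.0003, 0, 0, 0, 0.4, -0.0006, 0, 0, 0, 0.4, -0.0009, 0, 0, 0, 0.4, -0.0012, 0, 0, 0, 0.4, -0.002, 0, 0, 0, 0.4, -0.005, 0, 0, 0, 0.4, -0.012, 0, 0, 0, 0.4, -0.025, 0, 0, 0, 0.4, -0.04, 0, 0, 0, 0.4, -0.05, 0, -0.02, 0, 0.4, -0.06, 0, -0.05, 0, 0.4, -0.07, 0, -0.09, 0, 0.4, -0.09, 0, -0.12, 0, 0.4, -0.11, 0, -0.15, 0, 0.4, -0.11, 0, -0.15, 0, 0.4, -0.11, 0, -0.15, 0, 0.4]'

```text
t: 12.63
eef_pos: [429.7, 294.5, 339.5]
tool_rot: [[0.997, -0.079, 0.003], [-0.079, -0.997, 0.002], [0.003, -0.002, -1.0]]
contact_force: [-0.1, -0.3, -0.8]
finger_gap: 0.303
gripper_force: 0.0
```

Run:
```python
from h import *
import cv2
stat()
im,d=env.get_image('side');P=cloud(d,env.calibration('side'))
cv2.imwrite('pics/s5.png',cv2.resize(im[130:230,230:380],(780,520),interpolation=cv2.INTER_CUBIC))
q=P[(np.nan_to_num(P[...,2])>42)&(P[...,2]<58)&(P[...,0]>530)&(P[...,0]<674)&(P[...,1]>230)&(P[...,1]<340)]
print(len(q),cv2.minAreaRect(q[:,:2].astype(np.float32)),q.min(0),q.max(0))
```

```text
t 12.63 pos [429.7 294.5 339.5] yaw -4.52 F [-0.1 -0.3 -0.8] gap 0.303 zax [ 0.003  0.002 -1.   ]
420 ((612.4292602539062, 275.0967712402344), (64.8754653930664, 127.8681411743164), 85.12354278564453) [547.34662092 238.93275269  42.04572698] [673.8871055  311.9738088   55.25888093]
```

View pics/s5.png

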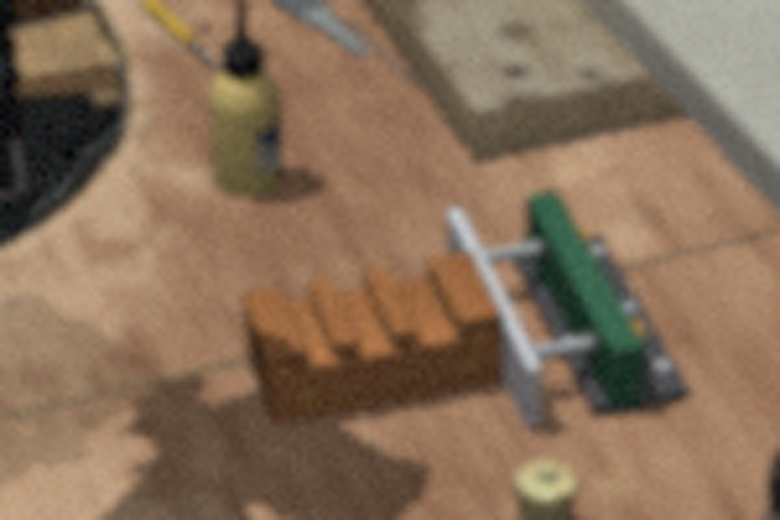

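The block lies grooves up with its end against the plate (crop ~(497,330)), at yaw about -4.9° against the stop's -4.6°. The bottle and pot look undisturbed and the arm is clear, so I am handing in.

```bash
python3 -c "
from rig import env
print(env.finish_job())"
```

```text
the job is handed in; nothing more can be done
None
```

I tipped the block over so it lies grooves up, slid it square (within about 0.5°) against the stop's plate, leaned on it at about 12 N for just over a second, backed the arm clear, and handed the job in at about 12.7 s; the judge's verdict was not shown.

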